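# Pack the battery cells in the case and close it

### The arm

A 6-joint arm with a two-finger parallel gripper is mounted at the origin on a cart in front of the work surface, level with it; the furniture and walls round the work are solid. World frame = base frame: x ahead of the robot, y to its left, z up, the work surface at z = 0. Lengths are in m, angles in rad, forces in N, time in s.
With the tool pointing down it reaches from about 0.325 to 0.775 m from the base axis. Payload 5.5 kg.
Tool frame: the origin (TCP) lies midway between the tips of the shut fingers; the grasp point (between the pads) lies behind it (env.tcp_to_grasp is the z of the grasp point in the tool frame, in m); z points along the fingers, x is the direction in which the jaws open and shut, and the axes are right-handed (so a half turn about z gives the same grasp; the last joint's range is limited). The gripper opens to 88 mm and grips with 3 to 60 N. Pads are 20 mm wide; open, the fingers measure 115 mm over their backs; the gripper's body (75 mm by 178 mm) begins 61 mm behind the grasp point.
Start: joints at [1.217, 0.091, 1.231, -0, 1.82, -0.057], TCP at [0.175, 0.574, 0.223] pointing down, gripper open.
Joint ranges: [-2.87, 2.87], [-0.86, 2.18], [0.17, 2.46], [-1.51, 4.65], [0.06, 2.69], [-2.65, 2.65]. Speed limits (rad/s): [2.57, 2.57, 3.01, 3.14, 3.14, 3.14].

### API

Orientations are given as a unit quaternion [w, x, y, z].
In Python, from bench import env gives the robot as it stands.
- The arm moves only by the tool drive_tool, never from a script. Its argument "rows" is one flat list of numbers, 7 for each row, row after row: the shift along the tool's x, y, z as a fraction of full scale, then the turn, a rotation vector about the tool's x, y, z as a fraction of full scale, then the opening, from 0 (shut) to 1 (fully open). A call has 1 to 20 rows; each row shifts and turns the commanded pose from where the row before left it, along the tool's axes as they then stand; what a row does not reach is not made up. Full scale, the value 1, is 0.025 m for a shift and 6 degrees for a turn. A row lasts 1/10 s, in which the tool goes at most 50 mm and 8.59 degrees, less where a joint would pass 70% of its speed; a pose out of reach is approached as far as the arm can. A call with a number of a shift or a turn outside -1 to 1 is refused whole. A call with a gripper value outside its range is refused whole. The fingers move at their own pace and stop on an object; the grip force is fixed at half the most. Time passes only in rows, so rows that do not move let the fingers close. It gives the time, the measured TCP pose, the force and the opening at its end, in the units of the state.
- env.read_state(): the state, without advancing time (a new reading comes with each control period).
- env.read_camera(name): name is "side" or "top"; returns (picture, depth): 400x640x3 uint8, red, green, blue; 400x640 float32, m along the optical axis (not along the pixel's ray), 0 where there is no reading.
- env.camera_params(name): a dict with "fx", "fy", "cx", "cy" (pixels), "k1" (the pictures are not rectified: a ray, as slopes to the right and down, at radius r is drawn at 1 + k1 r^2 times it, then the intrinsics apply), "eye" and "rotation" of the camera in the world. Camera axes: x right, y down, z forward; pixel columns grow to the right and rows downward; lengths in m; the calibration is good to about 2 mm. A picture is of the moment at which its call begins. camera_params takes no time and is no camera call.
- env.hand_in(): hands the job in, once; it reports no verdict.
The state is a dict: "time": time; "joint_positions": joint angles; "dq": joint speeds; "tau": joint torques, N m; "tool_pos": TCP position; "tool_rot": TCP orientation; "ft_force": force on the tool from outside, world axes, zero at the start; "ft_torque": the same for the moment, N m; "gripper_width": opening from 0.0 (shut) to 1.0 (fully open).
Only numpy, scipy, OpenCV 4.12 (cv2) and the standard library are available. Lean on these libraries where they do the work, as an engineer would, in place of code of your own. Each camera call takes 0.05 s, during which the arm holds its last target.

### The job

Pack the pair of joined battery cells for storage: set it down, lying flat and not dropped, inside the deeper of the two open metal trays, the one whose rim stands higher than the cells. Then put the metal lid with the bar handle on that tray so that it is closed: lying level on the rim all round, its raised underside inside the walls.

Things in the scene. Friction and masses are not known exactly. Their poses are not given: they have to be found in the camera images.
- cell_pack: Two round lithium cells side by side in a shrink sleeve, lying flat: 37 mm wide (its x), 66 mm long (its y), 19 mm tall. Origin at the centre of its underside, z up. About 0.1 kg. Grip it across the 37 mm width.
- deep_case: The deeper open-topped plain sheet-metal tray, fixed to the bench: outside 110 mm (its x) by 136 mm (its y), 35 mm tall; walls and floor 3 mm, so inside 104 x 130 mm and 32 mm deep. Origin at the centre of its underside (floor surface 3 mm above it), z up.
- shallow_tray: The other open-topped sheet-metal tray, fixed to the bench, of the same plan (110 mm in its x by 136 mm in its y) but only 15 mm tall and 12 mm deep inside: too shallow for the cells. Origin at the centre of its underside. It may change places with the deeper one.
- case_lid: Loose metal lid, 0.25 kg, right side up. Plate 130 (its x) x 156 mm (its y), its upper face 8 mm above the origin. Below it a pad 84 x 110 x 5 mm fits inside the tray walls, 10 mm spare each side, with lid y along tray y (either way round). Black bar handle in the middle, 14 mm (x) x 70 mm (y), 8 to 34 mm above the origin. Origin: centre of the pad's underside; closed, 30 mm above the deeper tray's.
Things that resemble listed ones, but are neither listed nor needed, are in the scene too. There is more than one size of the cell_pack; the one meant has the size given above.

How it is judged:
By the outcome, as a careful person would: the job done as asked, in the order asked, and still so for the second after the job is handed in, with the robot touching nothing.
It also fails if it takes over 58 s, if anything falls off the work surface, if the arm or the gripper's body presses on something with over 40 N, if the wrist force passes 120 N, or if a joint passes its speed limit or range.

## Working session

There is one attempt and no reset: what is moved stays moved. The work goes in short steps, Python scripts to look and compute and a tool call to move; the robot and the scene stay as the last step left them, time stands still between calls to the robot, and variables do not carry over. Pictures are saved under pics/ and viewed, and the job is handed in when it is done.

Besides the shell and the picture viewer there is one more tool, called after ">>>" by a JSON object that holds its "method" and its "body". drive_tool: Moves the arm, as the interface text tells. Its arguments: {"type":"object","properties":{"rows":{"type":"array","items":{"type":"number","minimum":-1,"maximum":1}}},"required":["rows"]}

```bash
ls; mkdir -p pics
python3 - <<'E'
from bench import env
import cv2,numpy as np
for n in("top","side"):
    p,d=env.read_camera(n); np.savez(f"pics/{n}0.npz",p=p,d=d)
    cv2.imwrite(f"pics/{n}0.png",p[:,:,::-1]); print(n,env.camera_params(n))
print(env.read_state(),env.tcp_to_grasp)
E
```

```text
pics
top {'fx': 441.02207590219444, 'fy': 441.02207590219444, 'cx': 322.7771154131111, 'cy': 198.88433263940146, 'k1': 0.04073550573768727, 'eye': array([0.37389294, 0.13559329, 0.87288917]), 'rotation': array([-0.07184383,  0.70629963, -0.70249481,  0.04980312])}
side {'fx': 512.4456353365688, 'fy': 512.4456353365688, 'cx': 323.7496381681368, 'cy': 201.407380773121, 'k1': -0.16662455315619495, 'eye': array([0.5871631 , 0.77736731, 0.93008948]), 'rotation': array([-0.01624956,  0.02517307,  0.95407409, -0.2980686 ])}
{'time': 0.1, 'joint_positions': array([ 1.21731538e+00,  9.18103505e-02,  1.23171740e+00,  1.81539552e-05,
        1.81981703e+00, -5.67178481e-02]), 'dq': array([-2.50152774e-04, -1.03115402e-03, -1.04327170e-03, -2.58630938e-05,
       -9.28876912e-04,  6.79188645e-04]), 'tau': array([ 1.86227335e-03, -4.47854984e+01, -4.07572138e+01,  7.00297253e-02,
        2.84066016e-02, -1.26325867e-04]), 'tool_pos': array([0.17537281, 0.57352964, 0.22163107]), 'tool_rot': array([ 4.72963375e-04,  8.03872217e-01,  5.94801388e-01, -7.37474009e-04]), 'ft_force': array([-0.26096165, -1.19151322,  0.14365862]), 'ft_torque': array([-0.00450562,  0.03352313,  0.01337245]), 'gripper_width': 0.9990415380265032} -0.0187
```

View pics/top0.png

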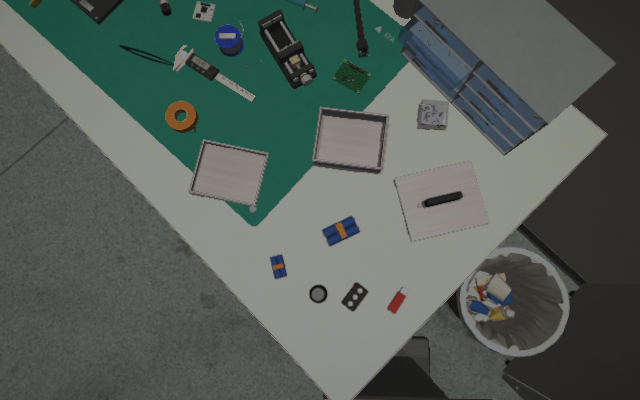

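View pics/side0.png

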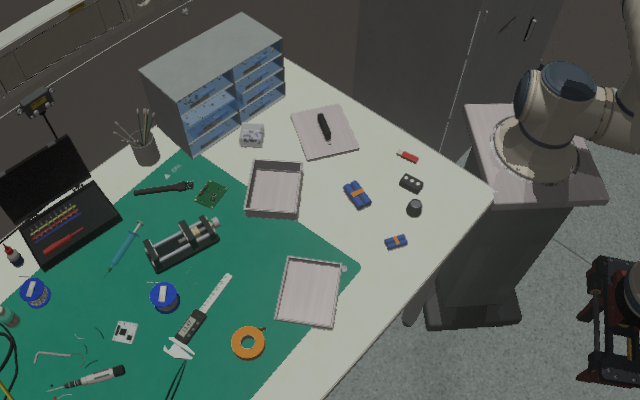

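The top view shows blue packs at (341,231), larger, and (278,266), smaller. The trays are at (351,139), deep-looking, and (229,173), shallow-looking. The lid with the bar handle is at (441,200). I'll measure all of these.

```bash
cat > h.py <<'E'
import numpy as np,cv2
from scipy.spatial.transform import Rotation as R
from bench import env
def q2R(q): return R.from_quat([q[1],q[2],q[3],q[0]]).as_matrix()
def cloud(n,d):
    c=env.camera_params(n); v,u=np.mgrid[0:400,0:640]
    K=np.array([[c['fx'],0,c['cx']],[0,c['fy'],c['cy']],[0,0,1]])
    pts=np.stack([u.ravel(),v.ravel()],1).astype(np.float64)[:,None]
    x=cv2.undistortPoints(pts,K,np.array([c['k1'],0,0,0,0]),)[:,0]
    P=np.c_[x,np.ones(len(x))]*d.ravel()[:,None]
    W=P@q2R(c['rotation']).T+c['eye']
    return W.reshape(400,640,3)
def proj(n,W):
    c=env.camera_params(n)
    K=np.array([[c['fx'],0,c['cx']],[0,c['fy'],c['cy']],[0,0,1]])
    P=(np.atleast_2d(W)-c['eye'])@q2R(c['rotation'])
    return cv2.projectPoints(P,np.zeros(3),np.zeros(3),K,np.array([c['k1'],0,0,0,0]))[0][:,0]
def rect(xy):
    r=cv2.minAreaRect((xy*1000).astype(np.float32)); b=cv2.boxPoints(r)
    e=[b[1]-b[0],b[2]-b[1]]; e=max(e,key=np.linalg.norm)
    return np.round(r[0],1),np.round(r[1],1),round(np.degrees(np.arctan2(e[1],e[0]))%180,1)
E
python3 - <<'E'
from h import *
f={n:np.load(f"pics/{n}0.npz") for n in("top","side")}
pts={"top":dict(big=(341,231),small=(278,266),deep=(351,139),sh=(229,173),lid=(410,200),bench=(300,210),hnd=(441,200)),
"side":dict(big=(357,194),small=(396,241),deep=(274,190),sh=(308,292),lid=(305,140),bench=(400,190))}
for n in f:
    W=cloud(n,f[n]['d'])
    for k,(u,v) in pts[n].items(): print(n,k,W[v,u].round(4))
    print("zero depth",(f[n]['d']==0).mean())
    p=f[n]['p']; hsv=cv2.cvtColor(p,cv2.COLOR_RGB2HSV)
    for k in("big","small"):
        u,v=pts[n][k]; m=np.zeros((400,640),bool); m[v-28:v+28,u-28:u+28]=1
        m&=(hsv[...,1]>110)&(hsv[...,2]>40)&(W[...,2]>.006)
        print(n,k,rect(W[m][:,:2]),"z",np.percentile(W[m][:,2],[5,50,95]).round(4))
    for k,lo,hi,r in(("deep",.025,.045,50),("sh",.010,.025,50),("lid",.008,.02,60),("lid",.026,.05,60)):
        u,v=pts[n][k]
        if k=="lid":u=441 if n=="top" else 323; v=200 if n=="top" else 130
        m=np.zeros((400,640),bool); m[v-r:v+r,u-r:u+r]=1
        m&=(W[...,2]>lo)&(W[...,2]<hi)&(f[n]['d']>0)
        if m.sum():
            _,L,S,_=cv2.connectedComponentsWithStats(cv2.dilate(m.astype(np.uint8),np.ones((3,3)))); i=1+S[1:,4].argmax(); m&=L==i
            print(n,k,m.sum(),rect(W[m][:,:2]),np.percentile(W[m][:,2],[5,50,95]).round(4))
E
```

```text
top big [0.4594 0.1271 0.0183]
top small [0.3916 0.2488 0.0113]
top deep [0.649  0.1067 0.0051]
top sh [0.5783 0.3548 0.0024]
top lid [ 0.5229 -0.0094  0.0064]
top bench [0.5029 0.209  0.0006]
top hnd [ 0.5183 -0.0635  0.0336]
zero depth 0.00401953125
top big (array([431.9, 118.8]), array([101.3,  65.8]), np.float32(16.8)) z [0.0123 0.0176 0.0205]
top small (array([393.1, 199.4]), array([ 42. , 126.5]), np.float32(91.6)) z [0.0081 0.0118 0.0146]
top deep 715 (array([643.8, 109.8]), array([139.4, 114.1]), np.float32(82.3)) [0.0269 0.0341 0.0373]
top sh 611 (array([578.2, 353.4]), array([139.5, 113.5]), np.float32(77.9)) [0.0112 0.0145 0.0172]
top lid 2817 (array([522.3, -68.8]), array([131.3, 156.4]), np.float32(103.5)) [0.0081 0.0091 0.0112]
top lid 278 (array([523.3, -69.5]), array([14.3, 71.4]), np.float32(103.9)) [0.03   0.0339 0.0364]
side big [0.4619 0.1297 0.0166]
side small [0.3912 0.2501 0.012 ]
side deep [0.6445 0.1012 0.004 ]
side sh [0.5788 0.3538 0.0071]
side lid [ 0.57   -0.04    0.0086]
side bench [0.362  0.1135 0.0031]
zero depth 0.00409765625
side big (array([507.8, 439.1]), array([692.4,  58.9]), np.float32(81.7)) z [0.015  0.0183 0.0214]
side small (array([391.5, 249.4]), array([41.3, 22.2]), np.float32(14.0)) z [0.0095 0.0124 0.0152]
side deep 650 (array([643.4, 109.4]), array([142.8, 112. ]), np.float32(82.5)) [0.0262 0.0341 0.038 ]
side sh 638 (array([577.9, 353.7]), array([141.2, 114.3]), np.float32(78.4)) [0.0114 0.0148 0.018 ]
side lid 1920 (array([524.4, -69.8]), array([130.7, 160.5]), np.float32(104.3)) [0.0082 0.0099 0.0131]
side lid 206 (array([628.4,  79.4]), array([79.2, 89.7]), np.float32(172.3)) [0.0275 0.0338 0.038 ]
```

Run:
```python
import cv2,numpy as np
a=cv2.imread("pics/top0.png");b=cv2.imread("pics/side0.png")
A=cv2.resize(a[190:290,250:390],None,fx=4,fy=4,interpolation=2);B=cv2.resize(b[140:260,330:440],None,fx=3.33,fy=3.33,interpolation=2)
B=cv2.resize(B,(366,400));cv2.imwrite("pics/crop0.png",cv2.resize(np.hstack([A,B]),(790,341)))
```

```text
(no output)
```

View pics/crop0.png

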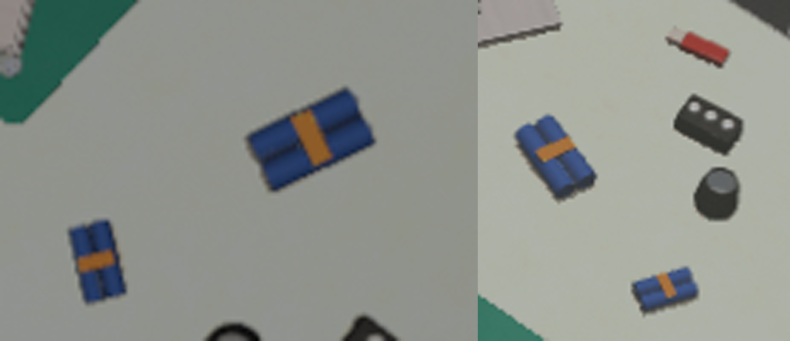

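The larger pack at (341,231) is the match: its top is about 18 mm up, against 12 mm for the small one. The deep tray is the one at (351,139), with its rim at about 34 mm. Next I'll refine the pack pose and check clearance around the tray.

Run:
```python
from h import *
f={n:np.load(f"pics/{n}0.npz") for n in("top","side")}
for n,c in(("top",(341,231)),("side",(357,194))):
    W=cloud(n,f[n]['d']); hsv=cv2.cvtColor(f[n]['p'],cv2.COLOR_RGB2HSV)
    m=((hsv[...,1]>90)&(hsv[...,2]>30)&(W[...,2]>.004)&(W[...,2]<.03)).astype(np.uint8)
    _,L,S,_=cv2.connectedComponentsWithStats(m); k=L==L[c[1],c[0]]
    print(n,S[L[c[1],c[0]]],rect(W[k][:,:2]), np.median(W[k],0).round(4))
    # tall stuff near tray / pack
    D=f[n]['d']>0
    for nm,cc,r in(("tray",(.6436,.1096),.2),("lid",(.523,-.0692),.18),("pack",(.46,.128),.13)):
        t=D&(W[...,2]>.045)&(W[...,2]<.6)&(np.hypot(W[...,0]-cc[0],W[...,1]-cc[1])<r)
        Q=W[t]
        if len(Q): i=np.hypot(*(Q[:,:2]-cc).T).argsort()[:3]; print(nm,len(Q),Q[i].round(3).tolist(),Q.min(0).round(3),Q.max(0).round(3))
```

```text
top [323 217  36  29 531] (array([460.8, 127.5]), array([33.8, 63.6]), np.float32(115.1)) [0.4599 0.1271 0.0175]
tray 934 [[0.763, 0.198, 0.046], [0.742, -0.02, 0.133], [0.742, -0.021, 0.129]] [ 0.706 -0.078  0.046] [0.82  0.198 0.177]
lid 3219 [[0.651, -0.149, 0.177], [0.651, -0.151, 0.172], [0.651, -0.15, 0.085]] [ 0.613 -0.213  0.045] [ 0.693 -0.124  0.194]
side [344 181  27  26 330] (array([462.4, 128.3]), array([35.7, 64.7]), np.float32(114.7)) [0.464  0.1294 0.0181]
tray 790 [[0.772, 0.201, 0.045], [0.76, -0.004, 0.131], [0.763, -0.002, 0.127]] [ 0.708 -0.074  0.045] [0.82  0.201 0.178]
lid 1770 [[0.652, -0.149, 0.082], [0.651, -0.15, 0.125], [0.653, -0.148, 0.133]] [ 0.614 -0.21   0.045] [ 0.693 -0.125  0.195]
```

```bash
cat > go.py <<'E'
# usage: go.py x y z angle_deg(tool x in world): total units for shift first (tool axes now), then turn
import sys
from h import *
x,y,z,a=map(float,sys.argv[1:5]); s=env.read_state(); M=q2R(s['tool_rot'])
a=np.radians(a);T=np.array([[np.cos(a),np.sin(a),0],[np.sin(a),-np.cos(a),0],[0,0,-1]])
d=np.array([x,y,z])-s['tool_pos']
print("t",s['time'],"pos",s['tool_pos'].round(4),"ang",np.degrees(np.arctan2(M[1,0],M[0,0])).round(2),"tilt",M[:,2].round(4),"w",round(s['gripper_width'],3),"F",s['ft_force'].round(1))
print("shift-first units",(M.T@d/.025).round(2)," turn-first units",(T.T@d/.025).round(2))
print("turn units",(np.degrees(R.from_matrix(M.T@T).as_rotvec())/6).round(2))
E
python3 go.py .4615 .128 .12 25
```

```text
t 0.1 pos [0.1754 0.5735 0.2216] ang 73.0 tilt [-6.0e-04 -1.6e-03 -1.0e+00] w 0.999 F [-0.3 -1.2  0.1]
shift-first units [-13.69  16.16   4.09]  turn-first units [ 2.84 20.99  4.07]
turn units [0.01 0.02 8.  ]
```

>>> {"method": "drive_tool", "body": {"rows": [-0.68,0.81,0.2,0,0,0,1,-0.68,0.81,0.2,0,0,0,1,-0.68,0.81,0.2,0,0,0,1,-0.68,0.81,0.2,0,0,0,1,-0.68,0.81,0.2,0,0,0,1,-0.68,0.81,0.2,0,0,0,1,-0.68,0.81,0.2,0,0,0,1,-0.68,0.81,0.2,0,0,0,1,-0.68,0.81,0.2,0,0,0,1,-0.68,0.81,0.2,0,0,0,1,-0.68,0.81,0.2,0,0,0,1,-0.68,0.81,0.2,0,0,0,1,-0.68,0.81,0.2,0,0,0,1,-0.68,0.81,0.2,0,0,0,1,-0.68,0.81,0.2,0,0,0,1,-0.68,0.81,0.2,0,0,0,1,-0.68,0.81,0.2,0,0,0,1,-0.68,0.81,0.2,0,0,0,1,-0.68,0.81,0.2,0,0,0,1,-0.68,0.81,0.2,0,0,0,1]}}

```text
time: 2.1
tool_pos: [0.4636, 0.1291, 0.122]
tool_rot: [-0.0, 0.804, 0.595, -0.0]
ft_force: [0.2, 0.9, -0.5]
gripper_width: 0.997
```

>>> {"method": "drive_tool", "body": {"rows": [0,0,0,0,0,1,1,0,0,0,0,0,1,1,0,0,0,0,0,1,1,0,0,0,0,0,1,1,0,0,0,0,0,1,1,0,0,0,0,0,1,1,0,0,0,0,0,1,1,0,0,0,0,0,1,1,0,0,0,0,0,0,1,0,0,0,0,0,0,1]}}

```text
time: 3.1
tool_pos: [0.4632, 0.1302, 0.1223]
tool_rot: [0.0, 0.976, 0.218, -0.0]
ft_force: [0.2, -0.9, 0.2]
gripper_width: 0.999
```

```bash
python3 go.py .4615 .128 .004 25
```

```text
t 3.1 pos [0.4632 0.1302 0.1223] ang 25.16 tilt [-6.e-04 -1.e-04 -1.e+00] w 0.999 F [ 0.2 -0.9  0.2]
shift-first units [-0.09  0.05  4.73]  turn-first units [-0.1   0.05  4.73]
turn units [-0.    0.01  0.03]
```

>>> {"method": "drive_tool", "body": {"rows": [-0.1,0.05,0.8,0,0,0,1,0,0,0.8,0,0,0,1,0,0,0.8,0,0,0,1,0,0,0.8,0,0,0,1,0,0,0.6,0,0,0,1,0,0,0.5,0,0,0,1,0,0,0.4,0,0,0,1,0,0,0,0,0,0,1,0,0,0,0,0,0,1]}}

```text
time: 4.0
tool_pos: [0.4619, 0.1281, 0.0055]
tool_rot: [-0.0, 0.976, 0.217, 0.0]
ft_force: [0.1, 0.7, -0.4]
gripper_width: 0.998
```

```bash
python3 - <<'E'
from h import *
for n in("top","side"):
    p,d=env.read_camera(n); cv2.imwrite(f"pics/{n}1.png",cv2.resize(p[130:330,200:520] if n=="top" else p[90:290,240:560],(800,500))[:,:,::-1])
E
python3 go.py .4615 .128 .004 25
```

```text
t 4.1 pos [0.4623 0.1281 0.0061] ang 25.0 tilt [ 1.6e-03  3.0e-04 -1.0e+00] w 0.999 F [-0.2  1.   0.4]
shift-first units [-0.03 -0.01  0.09]  turn-first units [-0.03 -0.01  0.09]
turn units [ 0.   -0.02  0.  ]
```

View pics/side1.png

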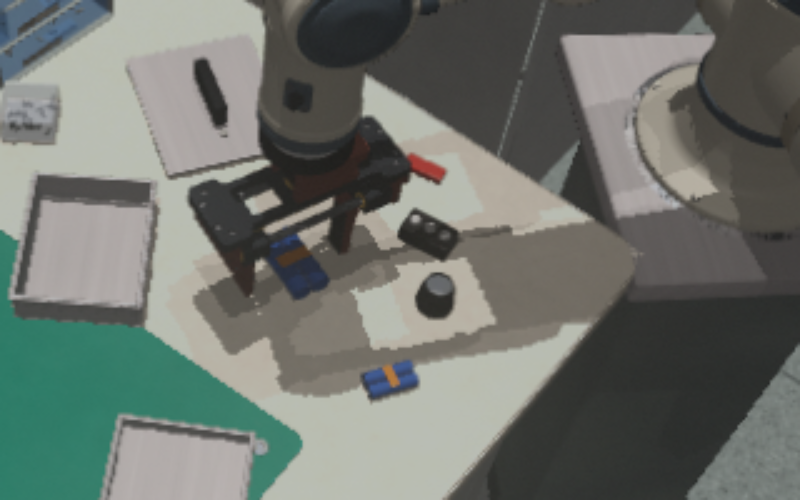

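View pics/top1.png

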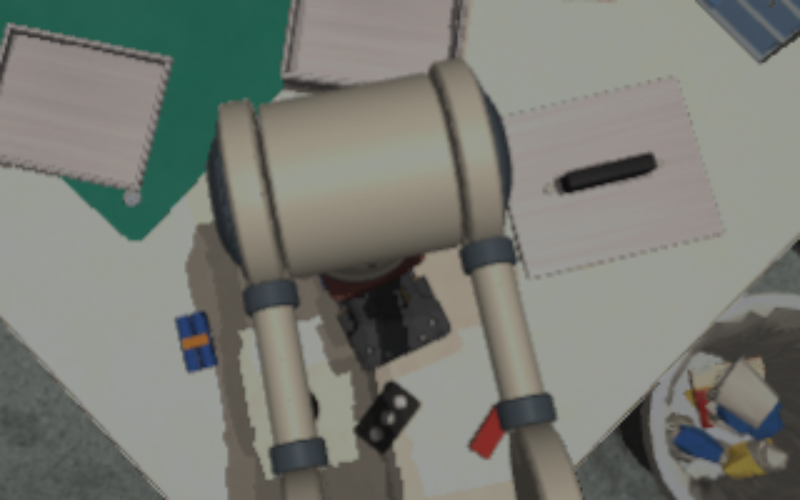

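The side crop shows the fingers straddling the pack, at about (295,265), with the pack centred between them. The top view is blocked by the arm. I'll close and lift.

>>> {"method": "drive_tool", "body": {"rows": [0,0,0.06,0,0,0,0.7,0,0,0,0,0,0,0,0,0,0,0,0,0,0,0,0,0,0,0,0,0,0,0,0,0,0,0,0,0,0,0,0,0,0,0,0,0,0,0,0,0,0,0,0,0,0,0,0,0]}}

```text
time: 4.9
tool_pos: [0.4615, 0.128, 0.0036]
tool_rot: [0.0, 0.976, 0.216, -0.0]
ft_force: [-0.4, -0.6, 0.6]
gripper_width: 0.406
```

>>> {"method": "drive_tool", "body": {"rows": [0,0,-0.3,0,0,0,0,0,0,-0.6,0,0,0,0,0,0,-0.8,0,0,0,0,0,0,-0.8,0,0,0,0,0,0,-0.8,0,0,0,0,0,0,-0.5,0,0,0,0,0,0,0,0,0,0,0]}}

```text
time: 5.6
tool_pos: [0.4629, 0.1283, 0.1017]
tool_rot: [0.0, 0.976, 0.216, 0.002]
ft_force: [0.2, -0.2, -1.2]
gripper_width: 0.41
```

```bash
python3 go.py .6436 .1096 .1 -7.6
```

```text
t 5.6 pos [0.4629 0.1283 0.1017] ang 25.0 tilt [ 4.8e-03  9.0e-04 -1.0e+00] w 0.41 F [ 0.2 -0.2 -1.2]
shift-first units [6.23 3.73 0.1 ]  turn-first units [ 7.26 -0.21  0.07]
turn units [-0.   -0.05  5.43]
```

>>> {"method": "drive_tool", "body": {"rows": [0,0,0,0,0,0.9,0,0,0,0,0,0,0.9,0,0,0,0,0,0,0.9,0,0,0,0,0,0,0.9,0,0,0,0,0,0,0.9,0,0,0,0,0,0,0.9,0,0.6,-0.02,0,0,0,0,0,0.8,-0.02,0,0,0,0,0,0.8,-0.02,0,0,0,0,0,0.8,-0.02,0,0,0,0,0,0.8,-0.02,0,0,0,0,0,0.8,-0.02,0,0,0,0,0,0.8,-0.02,0,0,0,0,0,0.8,-0.02,0,0,0,0,0,0.7,-0.02,0,0,0,0,0,0.4,-0.02,0,0,0,0,0,0,0,0,0,0,0,0,0,0,0,0,0,0,0]}}

```text
time: 7.4
tool_pos: [0.6426, 0.1095, 0.0979]
tool_rot: [0.0, 0.998, -0.065, -0.001]
ft_force: [0.2, -0.0, -1.5]
gripper_width: 0.41
```

```bash
python3 go.py .6436 .1096 .0075 -7.6;python3 - <<'E'
from h import *
for n in("side",):
    p,d=env.read_camera(n); cv2.imwrite(f"pics/{n}2.png",cv2.resize(p[100:260,180:420],(750,500))[:,:,::-1])
E
```

```text
t 7.4 pos [0.6426 0.1095 0.0979] ang -7.4 tilt [-0.0015 -0.     -1.    ] w 0.41 F [ 0.2 -0.  -1.5]
shift-first units [ 0.04 -0.01  3.62]  turn-first units [ 0.04 -0.01  3.62]
turn units [0.   0.01 0.03]
```

View pics/side2.png

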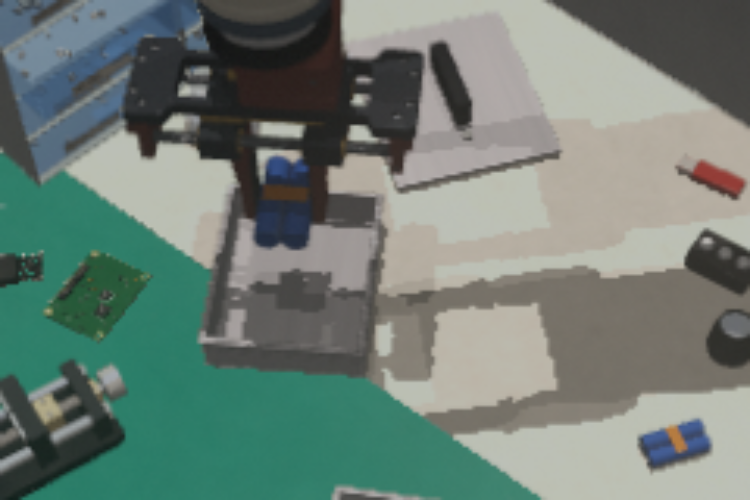

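The side crop shows the pack held level at (285,200), above the tray and aligned with it. I'll lower it.

>>> {"method": "drive_tool", "body": {"rows": [0.04,0,0.8,0,0,0.03,0,0,0,0.8,0,0,0,0,0,0,0.8,0,0,0,0,0,0,0.6,0,0,0,0,0,0,0.3,0,0,0,0,0,0,0.15,0,0,0,0,0,0,0,0,0,0,0,0,0,0,0,0,0,0]}}

```text
time: 8.25
tool_pos: [0.6448, 0.1094, 0.0136]
tool_rot: [-0.0, 0.998, -0.066, 0.001]
ft_force: [-0.4, 0.4, -1.4]
gripper_width: 0.411
```

>>> {"method": "drive_tool", "body": {"rows": [-0.03,0,0.1,0,0,0,0,0,0,0,0,0,0,0,0,0,0,0,0,0,0]}}

```text
time: 8.55
tool_pos: [0.6436, 0.1094, 0.0101]
tool_rot: [-0.0, 0.998, -0.066, 0.0]
ft_force: [1.0, 0.3, -1.6]
gripper_width: 0.409
```

>>> {"method": "drive_tool", "body": {"rows": [0,0,0.06,0,0,0,0,0,0,0,0,0,0,0,0,0,0,0,0,0,0]}}

```text
time: 8.85
tool_pos: [0.6434, 0.1094, 0.0083]
tool_rot: [0.0, 0.998, -0.066, -0.0]
ft_force: [0.1, -0.6, -0.7]
gripper_width: 0.406
```

>>> {"method": "drive_tool", "body": {"rows": [0,0,0.05,0,0,0,0,0,0,0,0,0,0,0,0,0,0,0,0,0,0]}}

```text
time: 9.15
tool_pos: [0.6434, 0.1094, 0.0071]
tool_rot: [0.0, 0.998, -0.066, -0.0]
ft_force: [0.5, 0.2, -0.9]
gripper_width: 0.406
```

>>> {"method": "drive_tool", "body": {"rows": [0,0,0.04,0,0,0,0,0,0,0,0,0,0,0,0,0,0,0,0,0,0]}}

```text
time: 9.45
tool_pos: [0.6436, 0.1095, 0.0067]
tool_rot: [-0.0, 0.998, -0.066, 0.0]
ft_force: [-1.4, -0.3, 3.0]
gripper_width: 0.408
```

The force rose to +3 N, so the pack is on the floor. I'll open a little and then go up.

>>> {"method": "drive_tool", "body": {"rows": [0,0,0,0,0,0,0.45,0,0,0,0,0,0,0.5,0,0,0,0,0,0,0.58,0,0,0,0,0,0,0.58,0,0,0,0,0,0,0.58,0,0,-0.3,0,0,0,0.58,0,0,-0.8,0,0,0,0.58,0,0,-0.8,0,0,0,0.58,0,0,-0.8,0,0,0,0.58,0,0,-0.8,0,0,0,0.58,0,0,-0.8,0,0,0,0.58,0,0,0,0,0,0,0.58]}}

```text
time: 10.65
tool_pos: [0.6453, 0.1096, 0.1183]
tool_rot: [-0.001, 0.998, -0.066, 0.003]
ft_force: [0.5, -0.2, 0.9]
gripper_width: 0.582
```

```bash
python3 go.py .523 -.0692 .11 13.8
```

```text
t 10.65 pos [0.6453 0.1096 0.1183] ang -7.59 tilt [ 7.e-03  8.e-04 -1.e+00] w 0.582 F [ 0.5 -0.2  0.9]
shift-first units [-3.91  7.74  0.29]  turn-first units [-6.46  5.78  0.33]
turn units [-0.   -0.07 -3.56]
```

>>> {"method": "drive_tool", "body": {"rows": [-0.39,0.77,0.03,0,0,0,0.58,-0.39,0.77,0.03,0,0,0,0.58,-0.39,0.77,0.03,0,0,0,0.58,-0.39,0.77,0.03,0,0,0,0.58,-0.39,0.77,0.03,0,0,0,0.58,-0.39,0.77,0.03,0,0,0,0.58,-0.39,0.77,0.03,0,0,0,0.58,-0.39,0.77,0.03,0,0,0,0.58,-0.39,0.77,0.03,0,0,0,0.58,-0.39,0.77,0.03,0,0,0,0.58,0,0,0,0,0,-0.89,0.58,0,0,0,0,0,-0.89,0.58,0,0,0,0,0,-0.89,0.58,0,0,0,0,0,-0.89,0.58,0,0,0,0,0,0,0.58,0,0,0,0,0,0,0.58]}}

```text
time: 12.25
tool_pos: [0.5211, -0.0685, 0.1055]
tool_rot: [-0.0, 0.993, 0.119, -0.0]
ft_force: [-0.1, 0.1, -0.4]
gripper_width: 0.58
```

```bash
python3 go.py .523 -.0692 .012 13.8;python3 - <<'E'
from h import *
for n in("top","side"):
    p,d=env.read_camera(n); np.savez(f"pics/{n}3.npz",p=p,d=d)
    im=cv2.resize(p[80:240,180:420],(750,500)) if n=="side" else cv2.resize(p[80:260,260:530],(750,500))
    cv2.imwrite(f"pics/{n}3.png",im[:,:,::-1])
    W=cloud(n,d); hsv=cv2.cvtColor(p,cv2.COLOR_RGB2HSV)
    m=((hsv[...,1]>90)&(hsv[...,2]>30)&(W[...,2]>.008)&(W[...,2]<.03)&(np.hypot(W[...,0]-.6436,W[...,1]-.1096)<.06)).astype(np.uint8)
    if m.sum()>20: print(n,m.sum(),rect(W[m>0][:,:2]),np.percentile(W[m>0][:,2],[5,50,95]).round(4))
E
```

```text
t 12.25 pos [ 0.5211 -0.0685  0.1055] ang 13.63 tilt [-8.e-04  1.e-04 -1.e+00] w 0.58 F [-0.1  0.1 -0.4]
shift-first units [0.07 0.05 3.74]  turn-first units [0.07 0.05 3.74]
turn units [-0.    0.01 -0.03]
top 510 (array([642.7, 109.5]), array([63.8, 33.3]), np.float32(81.9)) [0.0143 0.0203 0.0237]
side 363 (array([644. , 109.3]), array([66.9, 33.6]), np.float32(83.1)) [0.0145 0.0212 0.0247]
```

View pics/side3.png

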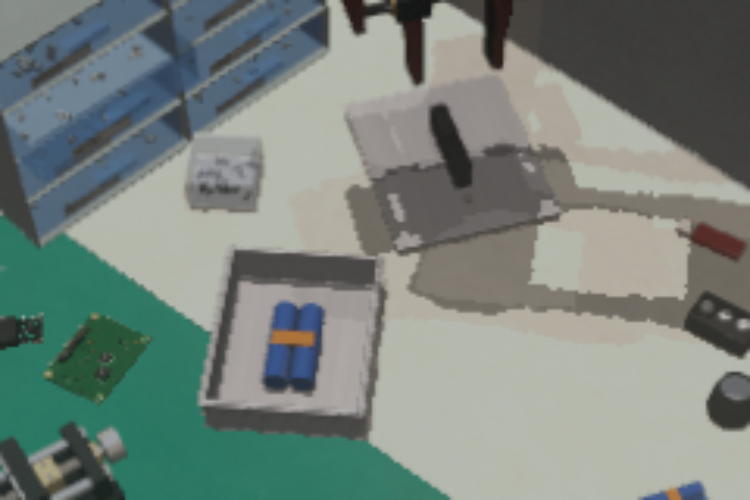

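View pics/top3.png

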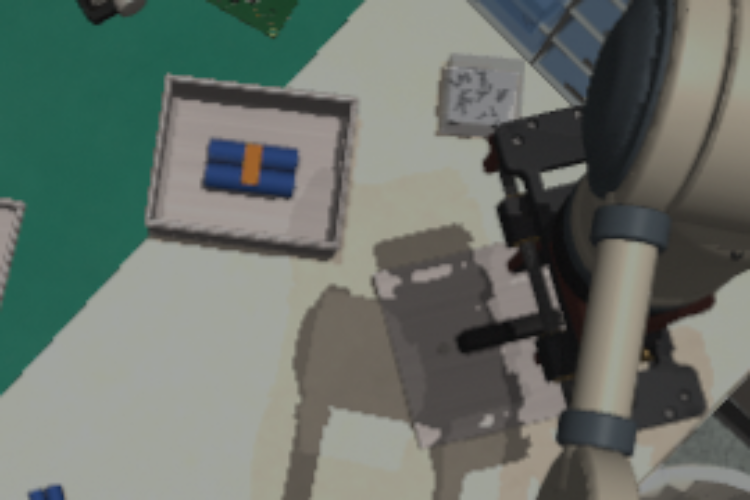

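Both views show the pack flat and centred in the deep tray, at side crop (295,345) and top crop (252,168). Next I'll pick up the lid.

>>> {"method": "drive_tool", "body": {"rows": [0.07,0.05,0.6,0,0,-0.03,0.58,0,0,0.8,0,0,0,0.58,0,0,0.8,0,0,0,0.58,0,0,0.7,0,0,0,0.58,0,0,0.5,0,0,0,0.58,0,0,0.25,0,0,0,0.58,0,0,0,0,0,0,0.58,0,0,0,0,0,0,0.58]}}

```text
time: 13.15
tool_pos: [0.5238, -0.0694, 0.0155]
tool_rot: [0.0, 0.993, 0.121, 0.0]
ft_force: [-0.3, 0.0, -0.3]
gripper_width: 0.583
```

```bash
python3 go.py .523 -.0692 .012 13.8;python3 - <<'E'
from h import *
for n in("side","top"):
    f=np.load(f"pics/{n}0.npz"); W=cloud(n,f['d'])
    m=(W[...,2]>.01)&(W[...,2]<.06)&(W[...,0]>.62)&(W[...,0]<.75)&(W[...,1]<.03)&(W[...,1]>-.06)
    print(n,m.sum(),W[m].min(0).round(3),W[m].max(0).round(3))
p,d=env.read_camera("side"); cv2.imwrite(f"pics/side4.png",cv2.resize(p[80:240,220:460],(750,500))[:,:,::-1])
E
```

```text
t 13.15 pos [ 0.5238 -0.0694  0.0155] ang 13.95 tilt [ 9.e-04 -2.e-04 -1.e+00] w 0.583 F [-0.3  0.  -0.3]
shift-first units [-0.03 -0.02  0.14]  turn-first units [-0.03 -0.02  0.14]
turn units [ 0.   -0.01  0.02]
side 303 [ 0.672 -0.06   0.01 ] [ 0.727 -0.029  0.032]
top 406 [ 0.671 -0.06   0.01 ] [ 0.726 -0.031  0.031]
```

View pics/side4.png

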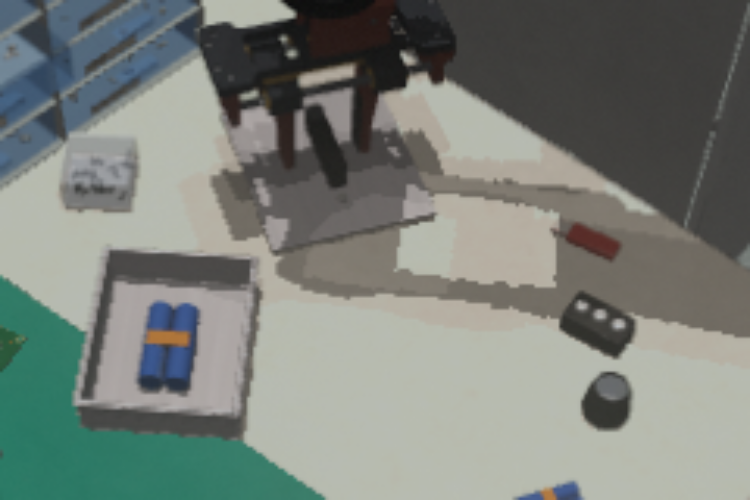

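The fingers straddle the bar at (325,150). I'll go down a touch more and close.

>>> {"method": "drive_tool", "body": {"rows": [-0.03,0,0.1,0,0,0,0.5,0,0,0,0,0,0,0,0,0,0,0,0,0,0,0,0,0,0,0,0,0,0,0,0,0,0,0,0,0,0,0,0,0,0,0,0,0,0,0,0,0,0,0,0,0,0,0,0]}}

```text
validation failed for argument at $.ro...
```

>>> {"method": "drive_tool", "body": {"rows": [-0.03,0,0.1,0,0,0,0.5,0,0,0,0,0,0,0,0,0,0,0,0,0,0,0,0,0,0,0,0,0,0,0,0,0,0,0,0,0,0,0,0,0,0,0,0,0,0,0,0,0,0]}}

```text
time: 13.9
tool_pos: [0.5226, -0.0696, 0.0125]
tool_rot: [0.0, 0.993, 0.121, -0.0]
ft_force: [-2.4, 0.0, 0.7]
gripper_width: 0.158
```

>>> {"method": "drive_tool", "body": {"rows": [0,0,0,0,0,0,0,0,0,-0.2,0,0,0,0,0,0,-0.4,0,0,0,0,0,0,-0.6,0,0,0,0,0,0,-0.7,0,0,0,0,0,0,-0.7,0,0,0,0,0,0,-0.7,0,0,0,0,0,0,-0.6,0,0,0,0,0,0,-0.3,0,0,0,0,0,0,0,0,0,0,0,0,0,0,0,0,0,0]}}

```text
time: 15.0
tool_pos: [0.5225, -0.0695, 0.1169]
tool_rot: [-0.0, 0.993, 0.121, -0.0]
ft_force: [-0.4, 0.4, -3.1]
gripper_width: 0.152
```

```bash
python3 go.py .6434 .1096 .115 -7.6
```

```text
t 15.0 pos [ 0.5225 -0.0695  0.1169] ang 13.96 tilt [-7.e-04  1.e-04 -1.e+00] w 0.152 F [-0.4  0.4 -3.1]
shift-first units [ 6.42 -5.78  0.07]  turn-first units [ 3.85 -7.74  0.07]
turn units [-0.    0.01  3.59]
```

>>> {"method": "drive_tool", "body": {"rows": [0.2,-0.18,0,0,0,0.2,0,0.4,-0.36,0,0,0,0,0,0.52,-0.48,0,0,0,0,0,0.6,-0.55,0,0,0,0,0,0.6,-0.55,0,0,0,0,0,0.6,-0.55,0,0,0,0,0,0.6,-0.55,0,0,0,0,0,0.6,-0.55,0,0,0,0,0,0.6,-0.55,0,0,0,0,0,0.6,-0.55,0,0,0,0,0,0.5,-0.46,0,0,0,0,0,0.3,-0.28,0,0,0,0,0,0,0,0,0,0,0.5,0,0,0,0,0,0,0.8,0,0,0,0,0,0,0.8,0,0,0,0,0,0,0.7,0,0,0,0,0,0,0.5,0,0,0,0,0,0,0,0,0,0,0,0,0,0,0,0,0,0,0,0,0,0]}}

```text
time: 17.0
tool_pos: [0.6408, 0.1014, 0.1172]
tool_rot: [0.0, 0.998, -0.061, -0.0]
ft_force: [0.1, -0.6, -3.0]
gripper_width: 0.156
```

```bash
python3 go.py .6434 .1096 .055 -7.6;python3 - <<'E'
from h import *
for n in("side","top"):
    p,d=env.read_camera(n); W=cloud(n,d); np.savez(f"pics/{n}5.npz",p=p,d=d)
    m=(W[...,2]>.1)&(W[...,2]<.122)&(abs(W[...,0]-.643)<.12)&(abs(W[...,1]-.11)<.12)&(d>0)
    m=cv2.morphologyEx(m.astype(np.uint8),cv2.MORPH_OPEN,np.ones((3,3)))
    _,L,S,_=cv2.connectedComponentsWithStats(m); k=L==1+S[1:,4].argmax()
    P=W[k]; A=np.c_[P[:,:2]-[.643,.11],np.ones(len(P))]; c=np.linalg.lstsq(A,P[:,2],rcond=None)[0]
    print(n,k.sum(),rect(P[:,:2]),"plane",c.round(4))
    cv2.imwrite(f"pics/{n}5.png",cv2.resize(p[60:260,180:480],(750,500))[:,:,::-1])
E
```

```text
t 17.0 pos [0.6408 0.1014 0.1172] ang -6.97 tilt [-3.e-04 -0.e+00 -1.e+00] w 0.156 F [ 0.1 -0.6 -3. ]
shift-first units [ 0.06 -0.34  2.49]  turn-first units [ 0.06 -0.34  2.49]
turn units [0.  0.  0.1]
side 2720 (array([643.3, 110.8]), array([139.6, 129.1]), np.float32(83.0)) plane [ 0.002  -0.0017  0.1139]
top 1380 (array([639.2,  45.9]), array([ 45.5, 121.7]), np.float32(171.9)) plane [-0.0008  0.0044  0.1133]
```

View pics/side5.png

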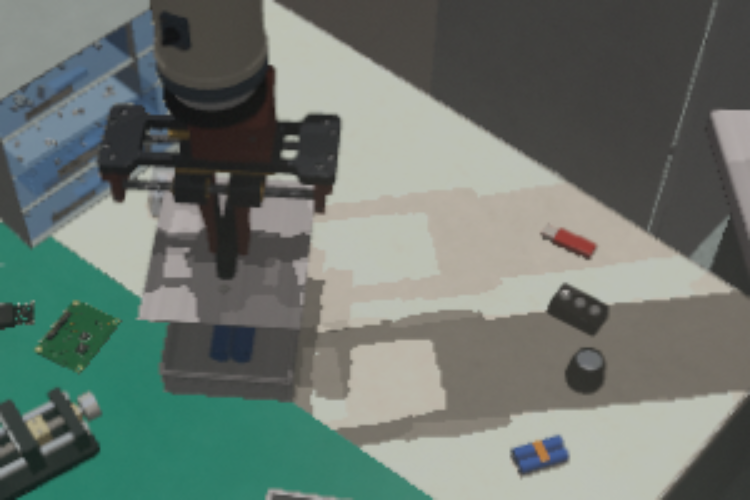

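View pics/top5.png

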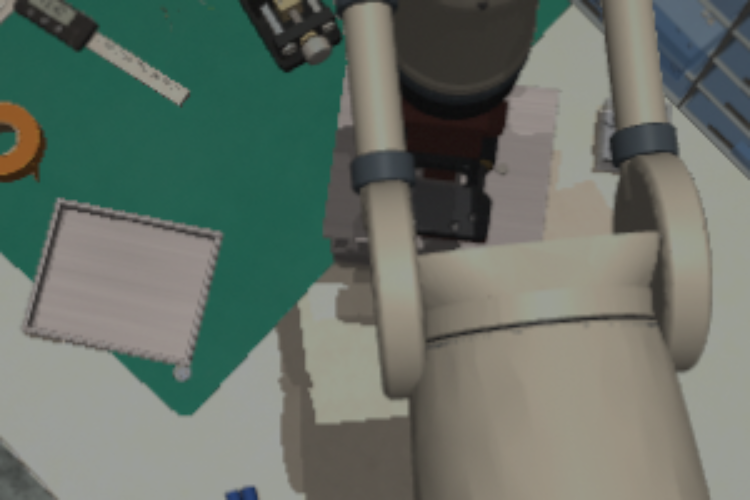

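>>> {"method": "drive_tool", "body": {"rows": [0.06,-0.34,0.5,0,0,0.1,0,0,0,0.7,0,0,0,0,0,0,0.6,0,0,0,0,0,0,0.4,0,0,0,0,0,0,0,0,0,0,0,0,0,0,0,0,0,0,0,0,0,0,0,0,0]}}

```text
time: 17.8
tool_pos: [0.644, 0.1094, 0.0635]
tool_rot: [-0.0, 0.998, -0.067, 0.001]
ft_force: [0.5, 0.3, -3.8]
gripper_width: 0.157
```

```bash
python3 go.py .6434 .1096 .042 -7.6;python3 - <<'E'
from h import *
s=env.read_state();tz=s['tool_pos'][2]
M=q2R(s['tool_rot'])
for n in("side","top"):
    p,d=env.read_camera(n); W=cloud(n,d)
    m=(abs(W[...,2]-(tz-.004))<.007)&(abs(W[...,0]-.643)<.12)&(abs(W[...,1]-.11)<.12)&(d>0)
    m=cv2.morphologyEx(m.astype(np.uint8),cv2.MORPH_OPEN,np.ones((3,3)))
    P=(W[m>0]-s['tool_pos'])@M   # tool frame: x, y
    print(n,m.sum(),"tool x",np.percentile(P[:,0],[.3,50,99.7]).round(4),"tool y",np.percentile(P[:,1],[.3,99.7]).round(4),P[:,2].mean().round(4))
    if n=="side": cv2.imwrite(f"pics/{n}6.png",cv2.resize(p[100:260,180:420],(750,500))[:,:,::-1])
E
```

```text
t 17.8 pos [0.644  0.1094 0.0635] ang -7.65 tilt [ 1.8e-03  2.0e-04 -1.0e+00] w 0.157 F [ 0.5  0.3 -3.8]
shift-first units [-0.02 -0.    0.86]  turn-first units [-0.02 -0.    0.86]
turn units [-0.   -0.02 -0.01]
side 2541 tool x [-0.0628 -0.0088  0.0654] tool y [-0.0788  0.0746] 0.0034
top 1705 tool x [-0.063  -0.0085  0.0647] tool y [-0.0785  0.0769] 0.004
```

View pics/side6.png

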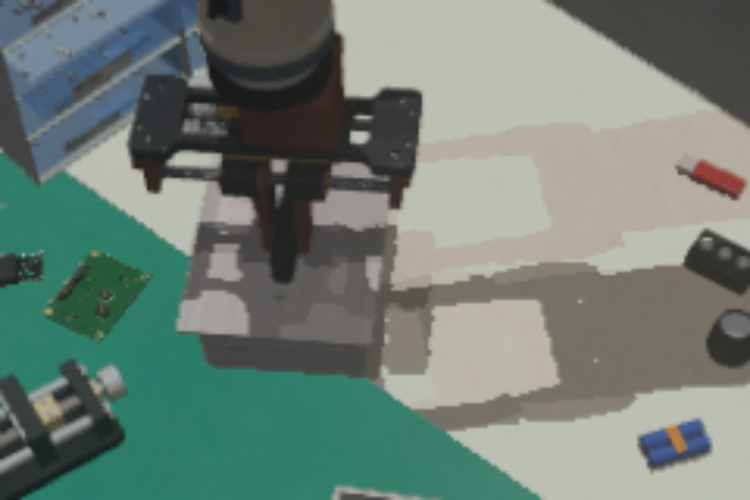

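The lid is level and within about 1.5 mm of the tray centre. I'll lower it gently.

>>> {"method": "drive_tool", "body": {"rows": [-0.04,0,0.2,0,0,0,0,0,0,0.2,0,0,0,0,0,0,0.15,0,0,0,0,0,0,0.1,0,0,0,0,0,0,0,0,0,0,0,0,0,0,0,0,0,0]}}

```text
time: 18.5
tool_pos: [0.6423, 0.1095, 0.0461]
tool_rot: [-0.0, 0.998, -0.067, -0.0]
ft_force: [-0.4, -0.4, -2.3]
gripper_width: 0.153
```

>>> {"method": "drive_tool", "body": {"rows": [0,0,0.08,0,0,0,0,0,0,0,0,0,0,0,0,0,0,0,0,0,0]}}

```text
time: 18.8
tool_pos: [0.6424, 0.1095, 0.0442]
tool_rot: [-0.0, 0.998, -0.067, 0.0]
ft_force: [-0.3, 0.2, -3.4]
gripper_width: 0.154
```

>>> {"method": "drive_tool", "body": {"rows": [0,0,0.05,0,0,0,0,0,0,0,0,0,0,0,0,0,0,0,0,0,0]}}

```text
time: 19.1
tool_pos: [0.6423, 0.1095, 0.0428]
tool_rot: [0.0, 0.998, -0.067, -0.0]
ft_force: [0.2, -0.6, -2.7]
gripper_width: 0.162
```

>>> {"method": "drive_tool", "body": {"rows": [0,0,0.04,0,0,0,0,0,0,0,0,0,0,0,0,0,0,0,0,0,0]}}

```text
time: 19.4
tool_pos: [0.6425, 0.1095, 0.0425]
tool_rot: [-0.0, 0.998, -0.067, 0.0]
ft_force: [-1.0, -0.3, 0.7]
gripper_width: 0.157
```

The lid is resting on the rim. I'll release and retreat, opening only partway.

>>> {"method": "drive_tool", "body": {"rows": [0,0,0.02,0,0,0,0,0,0,0,0,0,0,0.2,0,0,0,0,0,0,0.35,0,0,0,0,0,0,0.5,0,0,0,0,0,0,0.5,0,0,0,0,0,0,0.5,0,0,-0.3,0,0,0,0.5,0,0,-0.7,0,0,0,0.5,0,0,-0.7,0,0,0,0.5,0,0,-0.7,0,0,0,0.5,0,0,-0.7,0,0,0,0.5,0,0,-0.7,0,0,0,0.5]}}

```text
time: 20.6
tool_pos: [0.6427, 0.1096, 0.1393]
tool_rot: [-0.0, 0.998, -0.067, 0.001]
ft_force: [1.1, -0.1, 0.0]
gripper_width: 0.497
```

>>> {"method": "drive_tool", "body": {"rows": [-0.8,0,0,0,0,0,0.5,-0.8,0,0,0,0,0,0.5,-0.8,0,0,0,0,0,0.5,-0.8,0,0,0,0,0,0.5,-0.8,0,0,0,0,0,0.5,-0.8,0,0,0,0,0,0.5,-0.8,0,0,0,0,0,0.5,-0.8,0,0,0,0,0,0.5,-0.8,0,0,0,0,0,0.5,-0.5,0,0,0,0,0,0.5,0,0,0,0,0,0,0.5,0,0,0,0,0,0,0.5]}}

```text
time: 21.8
tool_pos: [0.4522, 0.1352, 0.1379]
tool_rot: [-0.0, 0.998, -0.067, 0.001]
ft_force: [-0.2, 0.1, -0.2]
gripper_width: 0.498
```

Run:
```python
from h import *
s=env.read_state();print(s['time'],s['tool_pos'],s['ft_force'].round(1))
a=np.radians(-7.6);X=np.array([np.cos(a),np.sin(a)]);Y=np.array([-np.sin(a),np.cos(a)])
for n in("side","top"):
    p,d=env.read_camera(n); W=cloud(n,d)
    m=(abs(W[...,2]-.038)<.008)&(abs(W[...,0]-.643)<.12)&(abs(W[...,1]-.11)<.12)&(d>0)
    m=cv2.morphologyEx(m.astype(np.uint8),cv2.MORPH_OPEN,np.ones((3,3)))
    P=W[m>0]; q=P[:,:2]-[.6436,.1096]; A=np.c_[q@X,q@Y,np.ones(len(P))]
    print(n,len(P),rect(P[:,:2]),"x",np.percentile(A[:,0],[.3,99.7]).round(4),"y",np.percentile(A[:,1],[.3,99.7]).round(4),"plane",np.linalg.lstsq(A,P[:,2],rcond=None)[0].round(4))
    cv2.imwrite(f"pics/{n}7.png",cv2.resize(p[80:240,180:420] if n=="side" else p[60:220,240:480],(750,500))[:,:,::-1])
```

```text
21.8 [0.45221513 0.13520453 0.13789061] [-0.2  0.1 -0.2]
side 3213 (array([666.1, 120.7]), array([188.1, 170.4]), np.float32(82.6)) x [-0.0639  0.065 ] y [-0.0783  0.0791] plane [0.0011 0.0004 0.0391]
top 2039 (array([710.6, 114.9]), array([132. , 169.4]), np.float32(99.0)) x [-0.0184  0.1049] y [-0.0758  0.1108] plane [-0.0072 -0.0005  0.0386]
```

View pics/side7.png

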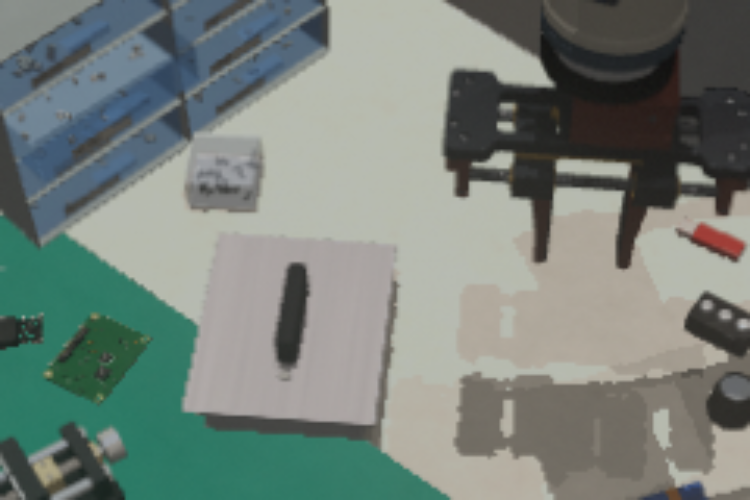

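View pics/top7.png

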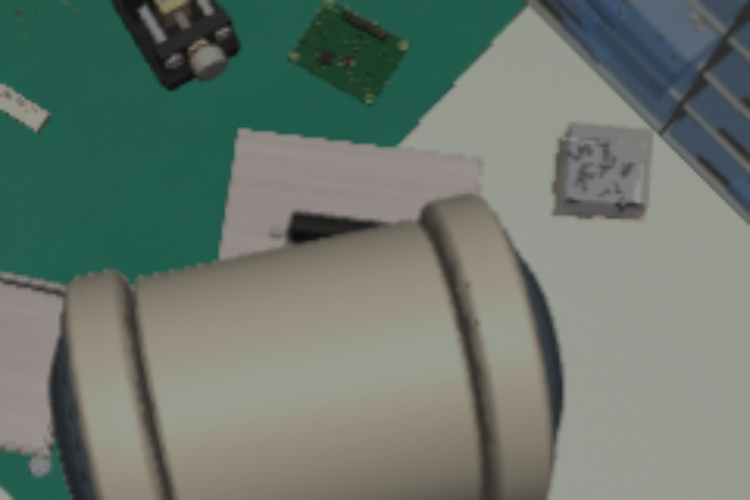

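The side view shows the lid centred and level on the deep tray, at (295,325), and the gripper is clear. I'm handing in.

```bash
python3 -c "
from bench import env
print(env.hand_in())"
```

```text
the job is handed in; nothing more can be done
None
```

I set the larger cell pack down flat in the middle of the deep tray, then put the bar-handled lid on that tray. I handed in at about 22 s. The hand-in gives no verdict.

- **Pack:** I lowered it until the force showed contact (about 3 N) before opening the gripper. With the arm away, both cameras showed it lying flat, within about 1 mm of the tray's centre.
- **Lid:** The last side view shows it within about 1 mm of centre and level to about 0.1°. Its upper face is at 39 mm, against the expected 38 mm, which is within the calibration error. The gripper was clear of everything.
- **Less certain:** The arm partly hid the lid in the last top view, and its numbers there were spoiled by other points. The lid check therefore rests on the side camera, though the visible edge in the top view agrees by eye.

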